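Shut and snap down the spoon box

TASK

Close up the spoon box: first push its slide lid fully home, over the little ridge at the end, while all four snap tabs are still up. Then press down the four tabs along the rim until every one has snapped flat, and leave the bowl, jar and cup standing where they are.

Things in the scene. Friction and masses are not known exactly. Their poses are not given: they have to be found in the camera images.
- box: White plastic spoon box, 200 mm long (its x) by 160 mm wide (its y), fixed to the steel worktop; it does not move. Origin: centre of its underside, on the worktop; x along its length towards the far end, which is closed by a stop wall; y to its left; z up. The rail tops are 92 mm above the worktop. A flat metal lid 8 mm thick, 128 mm wide and 191 mm long slides in grooves along x between the two rails; the lid's top is 89 mm above the worktop. Yaw differs from run to run.
- lid (a joint): How far the slide lid is open, in m: 0 is fully shut (against the far stop wall), growing as the lid slides out to the box's -x, up to 0.10. Sliding takes about 2 N; over the last 12 mm a rib under the lid must be forced over a small springy ridge at the far end (about 7 N when pushed slowly, more when fast), after which the lid snaps home and is held.
- lid_bar (a point): Centre of the top face of the grey push bar that stands on the lid's middle: 50 mm long across the box (its y), 14 mm thick along x, standing 20 mm above the lid, its top 109 mm above the worktop. Its x in the box frame is minus the lid joint value, so it is at the middle of the box when the lid is shut; its y there is 0.
- tab_nl (a joint): Angle in rad of the near left (box x -55 mm, y +) snap tab: 0 sloping up at 26 degrees (as at the start), 0.45 pressed down flat. Over-centre: it springs back up if let go before about 0.27 and snaps down by itself beyond. About 3 N straight down at its free end starts it moving, up to 3 or 4 times that where the finger rubs on it; a force stop set below 15 N can end the press too early.
- tab_nl_tip (a point): Middle of the free end of the near left (box x -55 mm, y +) tab, on its upper face. Each tab is a grey paddle 34 mm wide (along box x), 42 mm long and 5 mm thick, hinged on top of the long rim 76 mm from the box's middle line and 97 mm above the worktop, and leaning inward over the lid. Raised, this point is about 39 mm from the middle line and 117 mm above the worktop; pressed flat, 34 mm and 99.5 mm.
- tab_nr (a joint): Angle in rad of the near right (box x -55 mm, y -) snap tab: 0 sloping up at 26 degrees (as at the start), 0.45 pressed down flat. Over-centre: it springs back up if let go before about 0.27 and snaps down by itself beyond. About 3 N straight down at its free end starts it moving, up to 3 or 4 times that where the finger rubs on it; a force stop set below 15 N can end the press too early.
- tab_nr_tip (a point): Middle of the free end of the near right (box x -55 mm, y -) tab, on its upper face. Each tab is a grey paddle 34 mm wide (along box x), 42 mm long and 5 mm thick, hinged on top of the long rim 76 mm from the box's middle line and 97 mm above the worktop, and leaning inward over the lid. Raised, this point is about 39 mm from the middle line and 117 mm above the worktop; pressed flat, 34 mm and 99.5 mm.
- tab_fl (a joint): Angle in rad of the far left (box x +55 mm, y +) snap tab: 0 sloping up at 26 degrees (as at the start), 0.45 pressed down flat. Over-centre: it springs back up if let go before about 0.27 and snaps down by itself beyond. About 3 N straight down at its free end starts it moving, up to 3 or 4 times that where the finger rubs on it; a force stop set below 15 N can end the press too early.
- tab_fl_tip (a point): Middle of the free end of the far left (box x +55 mm, y +) tab, on its upper face. Each tab is a grey paddle 34 mm wide (along box x), 42 mm long and 5 mm thick, hinged on top of the long rim 76 mm from the box's middle line and 97 mm above the worktop, and leaning inward over the lid. Raised, this point is about 39 mm from the middle line and 117 mm above the worktop; pressed flat, 34 mm and 99.5 mm.
- tab_fr (a joint): Angle in rad of the far right (box x +55 mm, y -) snap tab: 0 sloping up at 26 degrees (as at the start), 0.45 pressed down flat. Over-centre: it springs back up if let go before about 0.27 and snaps down by itself beyond. About 3 N straight down at its free end starts it moving, up to 3 or 4 times that where the finger rubs on it; a force stop set below 15 N can end the press too early.
- tab_fr_tip (a point): Middle of the free end of the far right (box x +55 mm, y -) tab, on its upper face. Each tab is a grey paddle 34 mm wide (along box x), 42 mm long and 5 mm thick, hinged on top of the long rim 76 mm from the box's middle line and 97 mm above the worktop, and leaning inward over the lid. Raised, this point is about 39 mm from the middle line and 117 mm above the worktop; pressed flat, 34 mm and 99.5 mm.
- bowl: Round steel bowl, 120 mm across, 60 mm high; bystander standing on the worktop. Origin: centre of its underside; z up.
- jar: Amber glass jar, 70 mm across, 110 mm high; bystander standing on the worktop. Origin: centre of its underside; z up.
- mug: White cup, 80 mm across, 90 mm high; bystander standing on the worktop. Origin: centre of its underside; z up.

How it is judged:
By the outcome, as a careful person would: the job done as asked, in the order asked, and still so for the second after the job is handed in, with the robot touching nothing.
It also fails if it takes over 51 s, if anything falls off the work surface, if the arm or the gripper's body presses on something with over 40 N, if the wrist force passes 120 N, or if a joint passes its speed limit or range.

ROBOT

A 7-joint arm with a two-finger parallel gripper is mounted at the origin on the work surface. World frame = base frame: x ahead of the robot, y to its left, z up, the work surface at z = 0. Lengths are in m, angles in rad, forces in N, time in s.
With the tool pointing down it reaches from about 0.4 to 0.85 m from the base axis. Payload 10.4 kg.
Tool frame: the origin (TCP) lies at the very end of the fingers, on their centre line; the grasp point (between the pads) lies 19 mm behind it (manip.grip_depth is the distance from the TCP to the grasp point, in m); z points along the fingers, x is the direction in which the jaws open and shut, and the axes are right-handed (so a half turn about z gives the same grasp; the last joint's range is limited). The gripper opens to 85 mm and grips with 20 to 120 N. Pads are 22 mm wide; open, the fingers measure 114 mm over their backs; the gripper's body (76 mm by 85 mm) begins 54 mm behind the grasp point. The pads swing forward as they close: fully open they stand 13 mm farther back than shut.
Start: joints at [1.194, 0.332, -0.065, 1.46, 0.022, 1.35, -0.088], TCP at [0.217, -0.586, 0.231] pointing down, gripper open.
Joint ranges: [-2.6, 2.6], [-0.5, 2.12], [-1.47, 1.34], [0.16, 2.42], [-1.27, 4.41], [0.06, 2.06], [-2.6, 2.6]. Speed limits (rad/s): [2.22, 2.22, 2.79, 2.79, 3.14, 3.14, 3.14].

INTERFACE

Orientations are given as a unit quaternion [x, y, z, w].
In Python, from workcell import manip, cams gives the robot as it stands. The module is installed in compiled form; this text tells all that it offers.
- The arm moves only by the tool move_arm, never from a script. Its arguments are lists of equal length, an entry for each row: "claw": the opening, from 0 (shut) to 1 (fully open); "dp": the shift along the tool's x, y, z as a fraction of full scale, a list of three; "turn": the turn, a rotation vector about the tool's x, y, z as a fraction of full scale, a list of three. A call has 1 to 8 rows; each row shifts and turns the commanded pose from where the row before left it, along the tool's axes as they then stand; what a row does not reach is not made up. Full scale, the value 1, is 200 mm for a shift and 45 degrees for a turn. A row lasts 1/12 s, in which the tool goes at most 41.7 mm and 7.16 degrees, less where a joint would pass 70% of its speed; a pose out of reach is approached as far as the arm can. A call with a number of a shift or a turn outside -1 to 1 is refused whole. A call with a gripper value outside its range is refused whole. The fingers move at their own pace and stop on an object; "grip_force" is the grip in N (left out, the last holds). Time passes only in rows, so rows that do not move let the fingers close. It gives the time, the measured TCP pose, the force and the opening at its end, in the units of the state.
- manip.get_obs(): the state, without advancing time (a new reading comes with each control period).
- cams.camera(name): name is "side" or "top" or "wrist"; returns the picture (384x512x3 uint8, red, green, blue); there is no depth.
- cams.camera_info(name): a dict with "fx", "fy", "cx", "cy" (pixels), "pose" (4x4, takes a point from camera to world coordinates); the wrist camera has in their place "tool_from_camera" (4x4, takes a point from camera to tool coordinates, whose origin is the TCP and whose axes are the tool frame's). Camera axes: x right, y down, z forward; pixel columns grow to the right and rows downward; lengths in m; the calibration is good to about 2 mm. A picture is of the moment at which its call begins: read the wrist's pose just before it. camera_info takes no time and is no camera call.
- manip.hand_in(): hands the job in, once; it reports no verdict.
The state is a dict: "clock": time; "joint_pos": joint angles; "joint_velocities": joint speeds; "tau": joint torques, N m; "position": TCP position; "ee_rot": TCP orientation; "ft_force": force on the tool from outside, world axes, zero at the start; "torque": the same for the moment, N m; "grip_width": opening from 0.0 (shut) to 1.0 (fully open).
Only numpy, scipy, OpenCV 4.12 (cv2) and the standard library are available. Lean on these libraries where they do the work, as an engineer would, in place of code of your own. Each camera call takes 0.05 s, during which the arm holds its last target.

## Working session

There is one attempt and no reset: what is moved stays moved. The work goes in short steps, Python scripts to look and compute and a tool call to move; the robot and the scene stay as the last step left them, time stands still between calls to the robot, and variables do not carry over. Pictures are saved under pics/ and viewed, and the job is handed in when it is done.

Besides the shell and the picture viewer there is one more tool, called as name(argument=value, ...) on one line, values as JSON. move_arm: Moves the arm, as the interface text tells. Shift numbers are shares of 200 mm and turn numbers shares of 45 degrees, none past 1 either way. Its arguments: {"type":"object","properties":{"claw":{"type":"array","items":{"type":"number"}},"dp":{"type":"array","items":{"type":"array","items":{"type":"number"}}},"turn":{"type":"array","items":{"type":"array","items":{"type":"number"}}},"grip_force":{"type":"number"}},"required":["claw","dp","turn"]}

```bash
mkdir -p pics
python3 - <<'E'
from workcell import manip, cams
import cv2,numpy as np
for n in("side","top"):
    im=cams.camera(n); cv2.imwrite(f"pics/{n}0.png",im[:,:,::-1]); 
    i=cams.camera_info(n); print(n,{k:np.round(v,4).tolist() for k,v in i.items()})
print(cams.camera_info("wrist"))
print(manip.get_obs())
E
```

```text
side {'fx': 380.3564, 'fy': 380.3564, 'cx': 258.4802, 'cy': 198.6629, 'pose': [[-0.8881, -0.3561, 0.2908, 0.2387], [-0.4594, 0.6638, -0.5902, 0.7622], [0.0171, -0.6577, -0.7531, 1.008], [0.0, 0.0, 0.0, 1.0]]}
top {'fx': 383.1939, 'fy': 383.1939, 'cx': 259.7324, 'cy': 191.6855, 'pose': [[-0.0087, -0.9911, 0.133, 0.4529], [-0.9998, 0.0064, -0.0175, 0.0447], [0.0165, -0.1332, -0.991, 1.2461], [0.0, 0.0, 0.0, 1.0]]}
{'fx': 320.0288839547607, 'fy': 320.0288839547607, 'cx': 257.3799285675562, 'cy': 189.58520375488092, 'tool_from_camera': array([[ 9.99999644e-01, -7.67896119e-04,  3.48899649e-04,
        -3.55459278e-04],
       [ 6.19104825e-04,  9.49203758e-01,  3.14661473e-01,
        -8.11982538e-02],
       [-5.72804181e-04, -3.14661145e-01,  9.49203896e-01,
        -1.43558942e-01],
       [ 0.00000000e+00,  0.00000000e+00,  0.00000000e+00,
         1.00000000e+00]])}
{'clock': 0.1, 'joint_pos': array([ 1.19440923,  0.33282662, -0.064682  ,  1.4608316 ,  0.02160214,
        1.34992537, -0.08848739]), 'joint_velocities': array([ 0.00126973, -0.00115094,  0.00037417, -0.00215251,  0.00048708,
        0.00028748,  0.00079655]), 'tau': array([ 6.32415304e-04, -6.26744199e+01,  4.86483634e-02, -3.92428637e+01,
        1.63623306e-02,  6.96246017e-03,  3.96503310e-05]), 'position': array([ 0.21640368, -0.58598431,  0.23059654]), 'ee_rot': array([ 8.20507799e-01, -5.71634964e-01, -5.49764166e-04, -3.42633554e-04]), 'ft_force': array([-0.3423579 ,  0.02980809,  0.57362469]), 'torque': array([ 0.01516124,  0.01910235, -0.02528373]), 'grip_width': 0.9972027392934583}
```

View pics/side0.png

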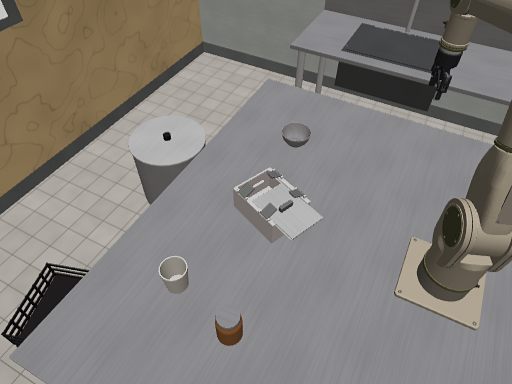

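View pics/top0.png

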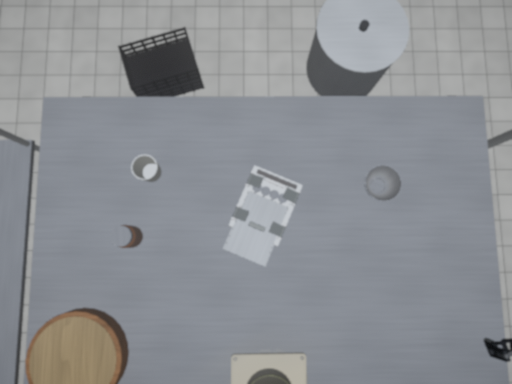

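```bash
python3 - <<'E'
import cv2
im=cv2.imread("pics/top0.png"); c=im[60:250,200:420]
cv2.imwrite("pics/topc.png",cv2.resize(c[:, :],None,fx=3.5,fy=3.1,interpolation=cv2.INTER_CUBIC))
E
python3 - <<'E'
import cv2
im=cv2.imread("pics/top0.png"); c=im[155:275,210:315]
cv2.imwrite("pics/topc.png",cv2.resize(c,None,fx=5,fy=5,interpolation=cv2.INTER_CUBIC))
im=cv2.imread("pics/side0.png"); c=im[160:245,225:330]
cv2.imwrite("pics/sidec.png",cv2.resize(c,None,fx=7,fy=7,interpolation=cv2.INTER_CUBIC))
E
```

```text
(no output)
```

View pics/topc.png

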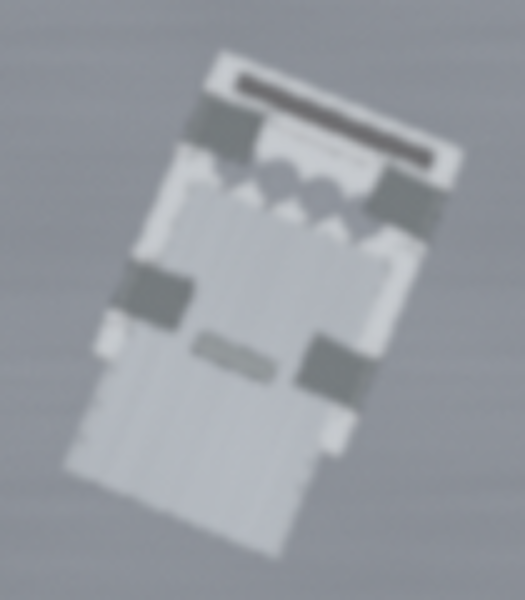

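View pics/sidec.png

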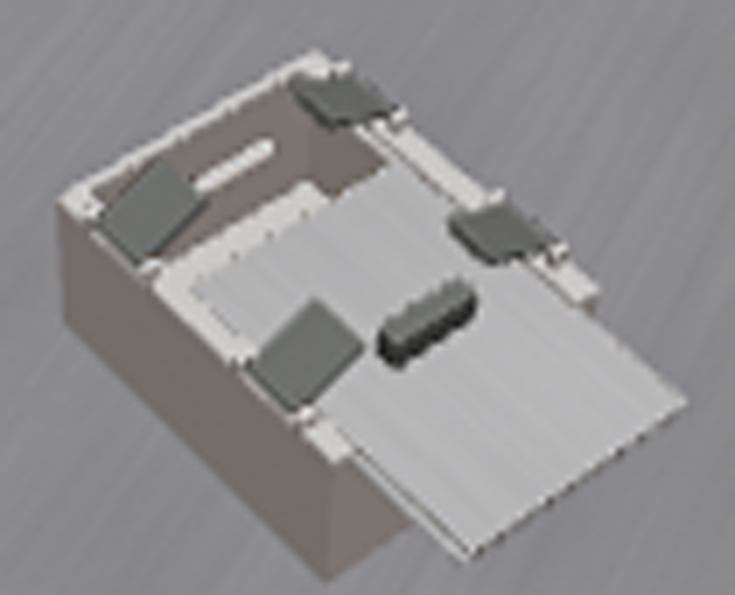

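```bash
cat > fit.py <<'E'
from workcell import cams
import numpy as np
from scipy.optimize import least_squares
I={n:cams.camera_info(n) for n in("side","top")}
def proj(n,P):
    i=I[n];T=np.linalg.inv(i["pose"]);c=P@T[:3,:3].T+T[:3,3]
    return np.c_[i["fx"]*c[:,0]/c[:,2]+i["cx"],i["fy"]*c[:,1]/c[:,2]+i["cy"]]
# (crop px),(box pt; L flag: lid)
top=[((223,52),(100,80,92,0)),((466,150),(100,-80,92,0)),((95,352),(-100,80,92,0)),((340,458),(-100,-80,92,0)),((233,357),(0,0,109,1)),((63,467),(-95.5,64,89,1)),((280,560),(-95.5,-64,89,1))]
side=[((60,200),(100,80,92,0)),((318,52),(100,-80,92,0)),((335,462),(-100,80,92,0)),((597,297),(-100,-80,92,0)),((470,555),(-95.5,64,89,1)),((685,403),(-95.5,-64,89,1)),((65,322),(100,80,0,0)),((328,580),(-100,80,0,0)),((427,303),(0,0,109,1)),
((338,322),(-55,39,117,0)),((187,181),(55,39,117,0)),((472,235),(-55,-39,117,0)),((317,100),(55,-39,117,0))]
def res(p,full=False):
    x,y,th,q=p[:4];out=[]
    for n,L,s,o in(("top",top,5,(210,155)),("side",side,7,(225,160))):
        px=np.array([l[0] for l in L]);B=np.array([l[1] for l in L],float)
        B[:,:3]/=1000;B[:,0]-=q*B[:,3]
        c,s_=np.cos(th),np.sin(th)
        W=np.c_[x+c*B[:,0]-s_*B[:,1],y+s_*B[:,0]+c*B[:,1],B[:,2]]
        e=proj(n,W)-((px+.5)/s-.5+np.array(o))
        out.append(e)
    return out if full else np.vstack(out).ravel()
if __name__=="__main__":
    r=least_squares(res,[.55,.05,-.4,.07],loss="soft_l1")
    print(r.x,np.degrees(r.x[2]));[print(np.round(e,1).tolist()) for e in res(r.x,True)]
    for n in("top","side"):
        # per camera
        pass
E
python3 fit.py
```

```text
[ 0.56599396  0.00717222 -0.40855594  0.0721191 ] -23.408530942085882
[[-0.1, 0.3], [-0.4, 0.9], [-0.6, 0.5], [-0.4, 0.3], [0.0, 1.1], [1.7, 0.6], [-2.1, -1.1]]
[[-0.5, -0.7], [-0.2, -0.6], [-0.1, 0.1], [0.5, -1.3], [-0.4, -1.0], [-0.6, -0.4], [-0.3, -0.1], [-0.4, 0.6], [0.7, 1.0], [0.4, -0.7], [-0.3, -1.0], [0.0, 0.0], [-0.4, -0.1]]
```

move_arm(claw=[0,0,0,0,0,0,0,0], dp=[[0,0,-0.05],[0,0,-0.05],[0,0,-0.05],[0,0,0],[0,0,0],[0,0,0],[0,0,0],[0,0,0]], turn=[[0,0,-0.147],[0,0,-0.147],[0,0,-0.147],[0,0,-0.147],[0,0,-0.147],[0,0,-0.147],[0,0,-0.147],[0,0,0]])

```text
clock: 0.77
position: [0.2164, -0.5861, 0.2609]
ee_rot: [0.98, -0.2, -0.0, -0.0]
ft_force: [1.0, 0.5, 0.1]
grip_width: -0.002
```

move_arm(claw=[0,0,0,0,0,0,0,0], dp=[[0,-0.19,0],[0,-0.19,0],[0,-0.19,0],[0,-0.19,0],[0,-0.19,0],[0,-0.19,0],[0,-0.19,0],[0,0,0]], turn=[[0,0,0],[0,0,0],[0,0,0],[0,0,0],[0,0,0],[0,0,0],[0,0,0],[0,0,0]])

```text
clock: 1.43
position: [0.326, -0.3357, 0.2618]
ee_rot: [0.98, -0.201, 0.0, -0.0]
ft_force: [1.5, -0.5, 0.4]
grip_width: 0.005
```

move_arm(claw=[0,0,0,0,0,0,0,0], dp=[[0,-0.2,0],[0,-0.2,0],[0,-0.2,0],[0,-0.2,0],[0,-0.2,0],[0,-0.2,0],[0,-0.2,0],[0,-0.2,0]], turn=[[0,0,0],[0,0,0],[0,0,0],[0,0,0],[0,0,0],[0,0,0],[0,0,0],[0,0,0]])

```text
clock: 2.1
position: [0.4498, -0.0467, 0.2615]
ee_rot: [0.979, -0.205, 0.0, 0.0]
ft_force: [1.4, 0.2, 0.6]
grip_width: 0.004
```

move_arm(claw=[0,0,0,0,0], dp=[[0,-0.2,0],[0,-0.2,0],[0,0,0],[0,0,0],[0,0,0]], turn=[[0,0,0],[0,0,0],[0,0,0],[0,0,0],[0,0,0]])

```text
clock: 2.52
position: [0.4811, 0.0244, 0.261]
ee_rot: [0.979, -0.204, -0.0, 0.0]
ft_force: [-0.2, 0.4, -0.9]
grip_width: 0.001
```

Run:
```python
from workcell import manip, cams
import cv2,numpy as np
o=manip.get_obs(); im=cams.camera("wrist"); cv2.imwrite("pics/w1.png",cv2.resize(im[:,:,::-1],None,fx=1.5,fy=1.5,interpolation=cv2.INTER_CUBIC))
np.save("w1.npy",np.r_[o["position"],o["ee_rot"]]); print(o["position"],o["ee_rot"],o["joint_velocities"].round(3),o["clock"],o["joint_pos"].round(2))
```

```text
[0.48112076 0.02438426 0.26100287] [ 9.78931957e-01 -2.04186384e-01 -3.65148509e-04  1.02170327e-04] [ 0.02  -0.012  0.019  0.008 -0.     0.001  0.015] 2.5167 [ 0.67  0.05 -0.83  1.74  0.04  1.36 -0.58]
```

View pics/w1.png

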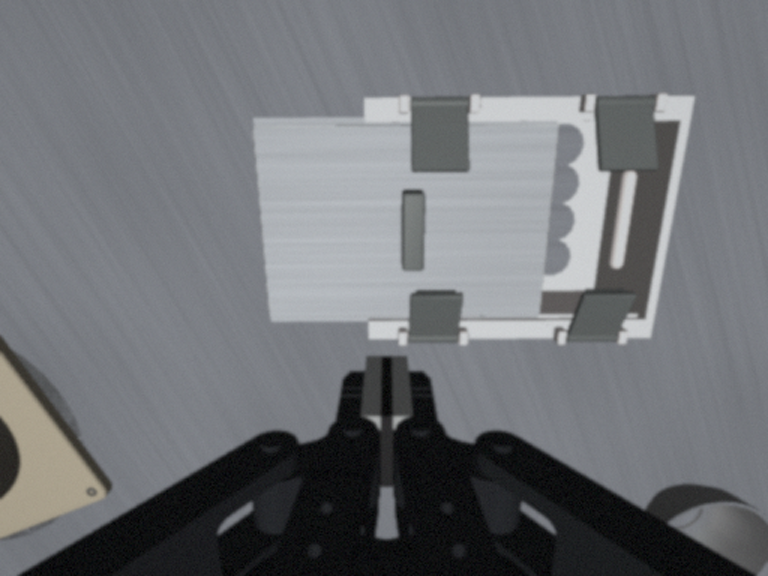

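```bash
cat > fitw.py <<'E'
from workcell import cams
import numpy as np
from scipy.optimize import least_squares
from scipy.spatial.transform import Rotation as R
i=cams.camera_info("wrist"); w=np.load("w1.npy")
T=np.eye(4);T[:3,:3]=R.from_quat(w[3:]).as_matrix();T[:3,3]=w[:3]
Ti=np.linalg.inv(T@i["tool_from_camera"])
L=[((364,98),(-100,80,92,0)),((369,340),(-100,-80,92,0)),((694,97),(100,80,92,0)),((651,338),(100,-80,92,0)),((254,118),(-95.5,64,89,1)),((272,321),(-95.5,-64,89,1)),((413,229),(0,0,109,1)),
((441,170),(-55,39,117,0)),((628,168),(55,39,117,0)),((436,291),(-55,-39,117,0)),((608,291),(55,-39,117,0))]
def res(p):
    x,y,th,q=p
    px=np.array([l[0] for l in L]);B=np.array([l[1] for l in L],float)
    B[:,:3]/=1000;B[:,0]-=q*B[:,3]
    c,s=np.cos(th),np.sin(th)
    W=np.c_[x+c*B[:,0]-s*B[:,1],y+s*B[:,0]+c*B[:,1],B[:,2]]
    C=W@Ti[:3,:3].T+Ti[:3,3]
    uv=np.c_[i["fx"]*C[:,0]/C[:,2]+i["cx"],i["fy"]*C[:,1]/C[:,2]+i["cy"]]
    return (uv-((px+.5)/1.5-.5)).ravel()
r=least_squares(res,[.566,.007,-.409,.072],loss="soft_l1")
print(r.x,np.degrees(r.x[2]));print(np.round(r.fun.reshape(-1,2),1).tolist())
E
python3 fitw.py
```

```text
[ 0.56789816  0.00624137 -0.40762507  0.07234313] -23.35519586972135
[[0.0, -0.8], [-0.5, -1.5], [-0.2, -1.1], [-1.2, -0.9], [1.3, 4.7], [0.1, -3.6], [-2.4, 2.1], [-0.4, -0.5], [0.5, 0.3], [0.4, 2.7], [1.1, 2.2]]
```

move_arm(claw=[0,0,0,0,0,0,0,0], dp=[[-0.11,-0.089,0],[0,0,0.15],[0,0,0.15],[0,0,0.15],[0,0,0.15],[0,0,0.14],[0,0,0.08],[0,0,0]], turn=[[0,0,0],[0,0,0],[0,0,0],[0,0,0],[0,0,0],[0,0,0],[0,0,0],[0,0,0]])

```text
clock: 3.23
position: [0.4658, 0.048, 0.0941]
ee_rot: [0.979, -0.205, -0.003, 0.001]
ft_force: [-0.5, -0.1, 0.1]
grip_width: 0.001
```

```bash
cat > st.py <<'E'
from workcell import manip, cams
import numpy as np,sys,cv2
o=manip.get_obs();d=o["position"][:2]-[.567,.0066];t=np.radians(-23.4);c,s=np.cos(t),np.sin(t)
q=o["ee_rot"];f=o["ft_force"]
print("box xyz mm",np.round([1e3*(c*d[0]+s*d[1]),1e3*(-s*d[0]+c*d[1]),1e3*o["position"][2]],1),"yaw",np.degrees(2*np.arctan2(q[1],q[0])).round(2),"F box",np.round([c*f[0]+s*f[1],-s*f[0]+c*f[1],f[2]],1),"t",o["clock"])
if len(sys.argv)>1: 
    n,f=sys.argv[1:3]; cv2.imwrite(f"pics/{f}.png",cv2.resize(cams.camera(n)[:,:,::-1],None,fx=1.5,fy=1.5,interpolation=cv2.INTER_CUBIC))
E
python3 st.py wrist w2
```

```text
box xyz mm [-109.3   -2.2   94.1] yaw -23.63 F box [-0.4 -0.3  0.1] t 3.2333
```

View pics/w2.png

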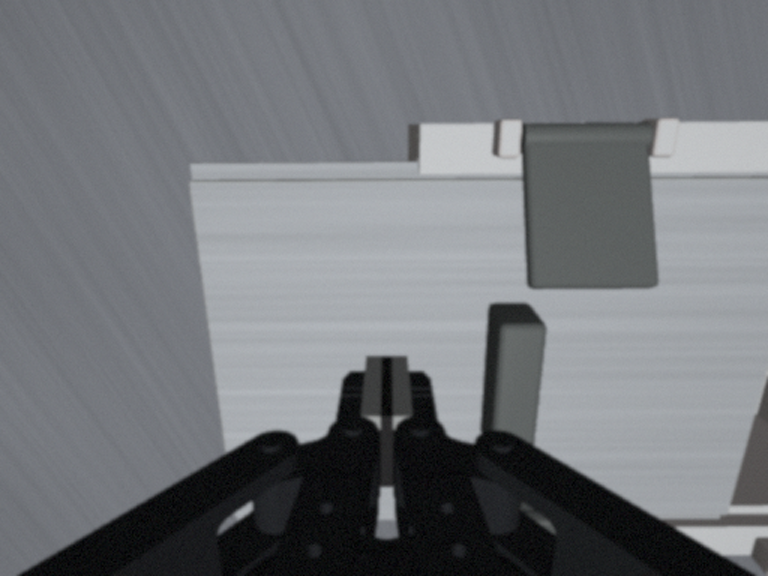

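move_arm(claw=[0,0,0,0,0,0,0,0], dp=[[0.05,-0.005,-0.008],[0.05,-0.005,0],[0.03,0,0],[0.03,0,0],[0.03,0,0],[0.03,0,0],[0.03,0,0],[0.03,0,0]], turn=[[0,0,0],[0,0,0],[0,0,0],[0,0,0],[0,0,0],[0,0,0],[0,0,0],[0,0,0]])

```text
clock: 3.95
position: [0.5211, 0.0294, 0.0991]
ee_rot: [0.979, -0.203, 0.0, -0.0]
ft_force: [-2.2, 1.5, 5.2]
grip_width: -0.001
```

```bash
python3 st.py wrist w3
```

```text
box xyz mm [-51.2   2.7  99.1] yaw -23.41 F box [-2.6  0.5  5.2] t 3.95
```

View pics/w3.png

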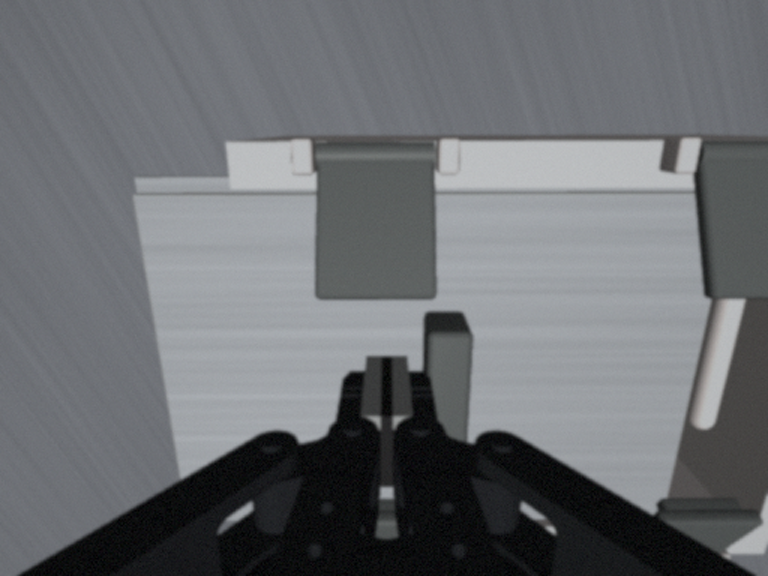

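move_arm(claw=[0,0,0,0,0,0,0,0], dp=[[0.02,0,0.01],[0.02,0,0],[0.02,0,0],[0.02,0,0],[0.02,0,0],[0.015,0,0],[0.015,0,0],[0.015,0,0]], turn=[[0,0,0],[0,0,0],[0,0,0],[0,0,0],[0,0,0],[0,0,0],[0,0,0],[0,0,0]])

```text
clock: 4.67
position: [0.5472, 0.0177, 0.0967]
ee_rot: [0.979, -0.203, -0.0, 0.0]
ft_force: [0.8, -0.1, -0.3]
grip_width: -0.003
```

```bash
python3 st.py
```

```text
box xyz mm [-22.6   2.3  96.7] yaw -23.42 F box [ 0.8  0.2 -0.3] t 4.6667
```

move_arm(claw=[0,0,0,0,0,0,0,0], dp=[[0.008,0,0],[0.008,0,0],[0.008,0,0],[0.008,0,0],[0.008,0,0],[0.005,0,0],[0.005,0,0],[0.005,0,0]], turn=[[0,0,0],[0,0,0],[0,0,0],[0,0,0],[0,0,0],[0,0,0],[0,0,0],[0,0,0]])

```text
clock: 5.33
position: [0.5511, 0.0161, 0.0964]
ee_rot: [0.979, -0.202, -0.006, 0.001]
ft_force: [-39.2, 7.4, 28.5]
grip_width: 0.001
```

```bash
python3 st.py
```

```text
box xyz mm [-18.4   2.4  96.4] yaw -23.27 F box [-38.9  -8.8  28.5] t 5.3333
```

move_arm(claw=[0,0,0,0], dp=[[-0.03,0,0],[-0.03,0,0],[0,0,0],[0,0,0]], turn=[[0,0,0],[0,0,0],[0,0,0],[0,0,0]])

```text
clock: 5.67
position: [0.5466, 0.0179, 0.0972]
ee_rot: [0.979, -0.203, 0.001, 0.0]
ft_force: [0.2, -1.4, 0.6]
grip_width: -0.0
```

```bash
python3 st.py wrist w4
python3 - <<'E'
from workcell import cams
import cv2
im=cams.camera("side")[:,:,::-1]; c=im[150:245,225:330]
cv2.imwrite("pics/s4.png",cv2.resize(c,None,fx=6,fy=6,interpolation=cv2.INTER_CUBIC))
E
```

```text
box xyz mm [-23.3   2.3  97.2] yaw -23.44 F box [ 0.7 -1.2  0.6] t 5.6667
```

View pics/w4.png

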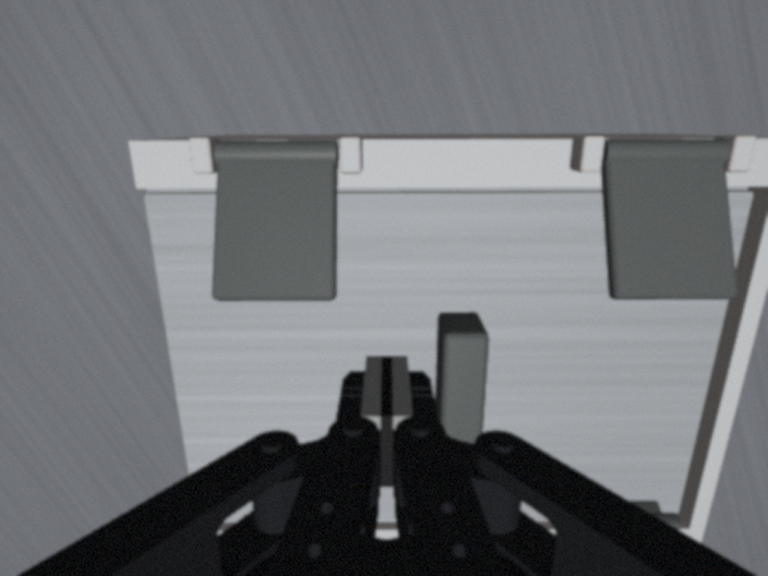

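View pics/s4.png

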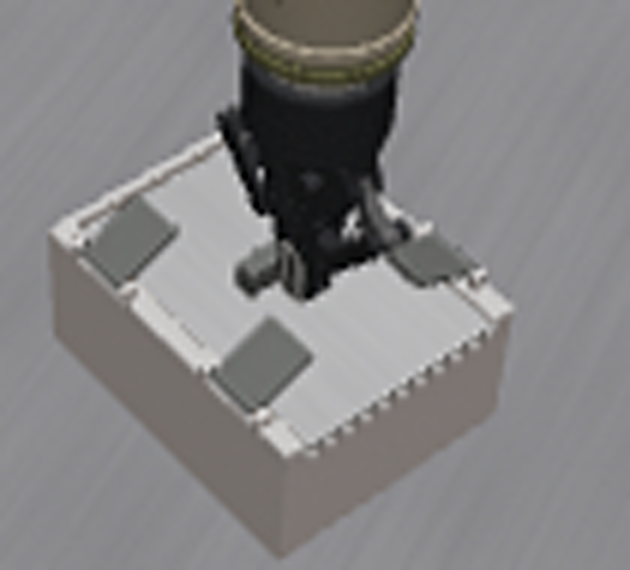

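move_arm(claw=[0,0,0,0,0,0,0,0], dp=[[-0.01,0,-0.1],[0,0,-0.18],[0,0,-0.18],[0,0,-0.18],[0,0,-0.18],[0,0,0],[0,0,0],[0,0,0]], turn=[[0,0,0],[0,0,0],[0,0,0],[0,0,0],[0,0,0],[0,0,0],[0,0,0],[0,0,0]])

```text
clock: 6.43
position: [0.5443, 0.0187, 0.2604]
ee_rot: [0.979, -0.203, -0.0, 0.0]
ft_force: [-0.3, -0.5, 0.1]
grip_width: -0.0
```

```bash
python3 st.py wrist w5
```

```text
box xyz mm [-25.6   2.1 260.4] yaw -23.46 F box [-0.  -0.6  0.1] t 6.4333
```

View pics/w5.png

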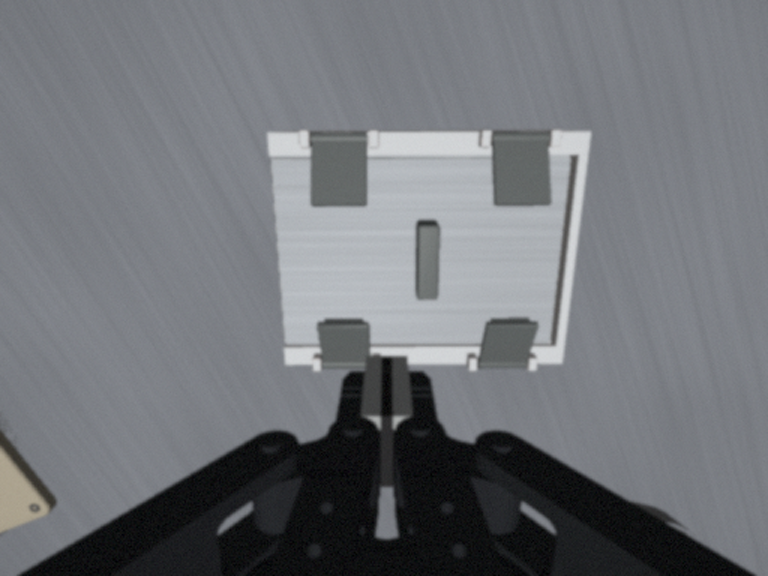

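Run:
```python
import re
s=open("fitw.py").read()
from workcell import manip
import numpy as np
o=manip.get_obs();np.save("w5.npy",np.r_[o["position"],o["ee_rot"]])
s=s.replace("w1.npy","w5.npy")
a=s.index("L=[");b=s.index("def res")
s=s[:a]+"""L=[((269,133),(-100,80,92,0)),((285,364),(-100,-80,92,0)),((590,131),(100,80,92,0)),((562,362),(100,-80,92,0)),((428,260),(0,0,109,1)),((274,158),(-95.5,66,89,1)),((286,345),(-95.5,-66,89,1)),
((339,206),(-55,39,117,0)),((522,205),(55,39,117,0)),((344,321),(-55,-39,117,0)),((512,321),(55,-39,117,0))]
"""+s[b:]
exec(s)
```

```text
[ 0.56731382  0.00599471 -0.40403722  0.00178441] -23.149627588709574
[[-1.4, -0.4], [0.4, 0.2], [0.4, -0.4], [0.1, 0.7], [-1.8, 2.4], [0.1, -1.7], [1.8, -0.0], [-0.5, -0.8], [0.7, -0.9], [-0.8, 3.0], [0.6, 2.4]]
```

move_arm(claw=[0,0,0,0,0,0,0,0], dp=[[-0.147,-0.1,0],[0,-0.11,0.05],[0,0,0.15],[0,0,0.15],[0,0,0.15],[0,0,0.12],[0,0,0.05],[0,0,0]], turn=[[0,0,0],[0,0,0],[0,0,0],[0,0,0],[0,0,0],[0,0,0],[0,0,0],[0,0,0]])

```text
clock: 7.15
position: [0.532, 0.069, 0.1239]
ee_rot: [0.979, -0.203, -0.003, 0.0]
ft_force: [-0.5, -0.3, 0.2]
grip_width: -0.006
```

```bash
python3 st.py wrist w6
```

```text
box xyz mm [-56.9  43.4 123.9] yaw -23.41 F box [-0.3 -0.4  0.2] t 7.15
```

View pics/w6.png

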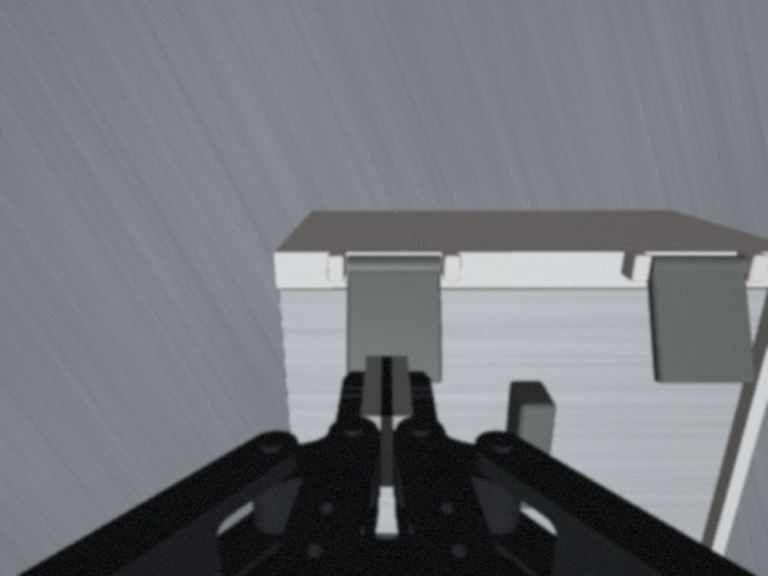

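move_arm(claw=[0,0,0,0,0,0,0,0], dp=[[0,0,0.02],[0,0,0.02],[0,0,0.02],[0,0,0.02],[0,0,0.02],[0,0,0.015],[0,0,0],[0,0,0]], turn=[[0,0,0],[0,0,0],[0,0,0],[0,0,0],[0,0,0],[0,0,0],[0,0,0],[0,0,0]])

```text
clock: 7.87
position: [0.5338, 0.0696, 0.1037]
ee_rot: [0.979, -0.203, -0.0, -0.0]
ft_force: [-0.2, -0.4, -0.1]
grip_width: -0.004
```

```bash
python3 st.py wrist w7
```

```text
box xyz mm [-55.5  44.6 103.7] yaw -23.41 F box [-0.  -0.5 -0.1] t 7.8667
```

View pics/w7.png

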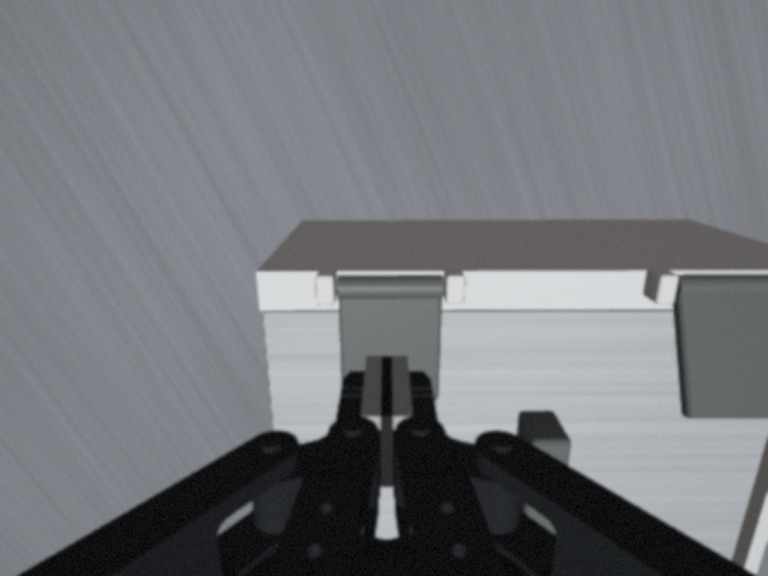

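move_arm(claw=[0,0,0,0,0,0,0,0], dp=[[0,0,-0.12],[0,0,-0.1],[0.15,0,0],[0.2,0,0],[0.2,0,0],[0,0,0.11],[0,0,0],[0,0,0]], turn=[[0,0,0],[0,0,0],[0,0,0],[0,0,0],[0,0,0],[0,0,0],[0,0,0],[0,0,0]])

```text
clock: 8.58
position: [0.634, 0.0261, 0.125]
ee_rot: [0.979, -0.203, -0.001, -0.0]
ft_force: [-0.6, 0.6, 0.8]
grip_width: -0.002
```

```bash
python3 st.py wrist w8
```

```text
box xyz mm [ 53.7  44.5 125. ] yaw -23.4 F box [-0.8  0.3  0.8] t 8.5833
```

View pics/w8.png

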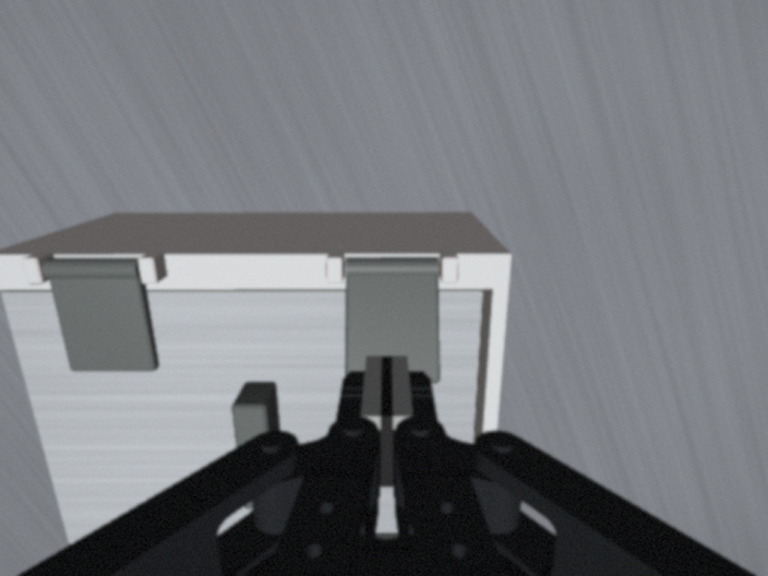

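```bash
cat > pj.py <<'E'
from workcell import manip,cams
import numpy as np
from scipy.spatial.transform import Rotation as R
def show(pose=None):
    o=manip.get_obs();i=cams.camera_info("wrist")
    T=np.eye(4);T[:3,:3]=R.from_quat(o["ee_rot"]).as_matrix();T[:3,3]=o["position"]
    Ti=np.linalg.inv(T@i["tool_from_camera"]);th=np.radians(-23.4);c,s=np.cos(th),np.sin(th)
    for n,x,sg in(("nl",-55,1),("fl",55,1),("nr",-55,-1),("fr",55,-1)):
        for k,y,z in(("hinge",76,97),("up",39,117),("flat",34,99.5)):
            P=np.array([x,sg*y,z])/1e3;W=np.array([.567+c*P[0]-s*P[1],.0066+s*P[0]+c*P[1],P[2]])
            C=Ti[:3,:3]@W+Ti[:3,3];print(n,k,np.round(1.5*np.array([i["fx"]*C[0]/C[2]+i["cx"],i["fy"]*C[1]/C[2]+i["cy"]])))
show()
E
python3 pj.py | head -6
```

```text
nl hinge [ 96. 267.]
nl up [ 84. 381.]
nl flat [112. 370.]
fl hinge [390. 267.]
fl up [390. 381.]
fl flat [389. 370.]
```

NL's tip is at (113, 370), exactly where a flat tab should be, so it has snapped. Next is FL.

move_arm(claw=[0,0,0,0,0,0,0,0], dp=[[0,0,0.02],[0,0,0.02],[0,0,0.02],[0,0,0.02],[0,0,0.02],[0,0,0.015],[0,0,0],[0,0,0]], turn=[[0,0,0],[0,0,0],[0,0,0],[0,0,0],[0,0,0],[0,0,0],[0,0,0],[0,0,0]])

```text
clock: 9.3
position: [0.6347, 0.0259, 0.1026]
ee_rot: [0.979, -0.203, -0.0, -0.0]
ft_force: [-0.4, -0.6, 0.1]
grip_width: 0.001
```

move_arm(claw=[0,0,0,0,0,0,0,0], dp=[[0,0,-0.12],[0,0,-0.1],[0,0.15,0],[0,0.15,0],[0,0.14,0],[0,0,0.11],[0,0,0],[0,0,0]], turn=[[0,0,0],[0,0,0],[0,0,0],[0,0,0],[0,0,0],[0,0,0],[0,0,0],[0,0,0]])

```text
clock: 9.97
position: [0.5994, -0.0546, 0.1245]
ee_rot: [0.979, -0.203, -0.001, -0.0]
ft_force: [-0.0, 0.6, 0.4]
grip_width: -0.002
```

```bash
python3 st.py wrist w9;python3 pj.py
```

```text
box xyz mm [ 54.  -43.3 124.5] yaw -23.4 F box [-0.3  0.6  0.4] t 9.9667
nl hinge [40.  2.]
nl up [ 23. 125.]
nl flat [ 63. 141.]
fl hinge [389.   2.]
fl up [389. 126.]
fl flat [388. 141.]
nr hinge [123. 417.]
nr up [ 75. 359.]
nr flat [101. 326.]
fr hinge [388. 417.]
fr up [388. 359.]
fr flat [388. 326.]
```

View pics/w9.png

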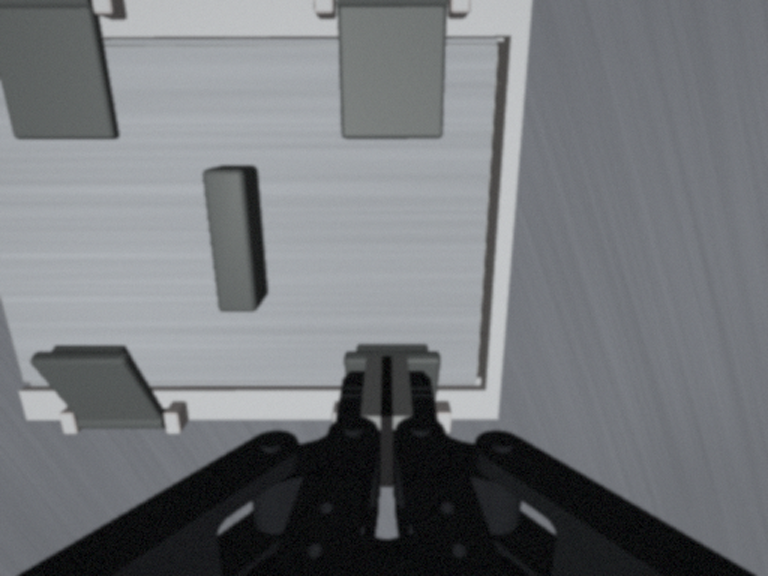

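move_arm(claw=[0,0,0,0,0,0,0,0], dp=[[0,0,0.02],[0,0,0.02],[0,0,0.02],[0,0,0.02],[0,0,0.02],[0,0,0.015],[0,0,0],[0,0,0]], turn=[[0,0,0],[0,0,0],[0,0,0],[0,0,0],[0,0,0],[0,0,0],[0,0,0],[0,0,0]])

```text
clock: 10.68
position: [0.5995, -0.0555, 0.1014]
ee_rot: [0.979, -0.203, -0.001, 0.0]
ft_force: [-0.3, 0.3, -0.9]
grip_width: 0.002
```

move_arm(claw=[0,0,0,0,0,0,0,0], dp=[[0,0,-0.12],[0,0,-0.1],[-0.19,0,0],[-0.19,0,0],[-0.17,0,0],[0,0,0.11],[0,0,0],[0,0,0]], turn=[[0,0,0],[0,0,0],[0,0,0],[0,0,0],[0,0,0],[0,0,0],[0,0,0],[0,0,0]])

```text
clock: 11.35
position: [0.4987, -0.012, 0.1239]
ee_rot: [0.979, -0.203, -0.0, 0.0]
ft_force: [0.1, -0.0, 0.5]
grip_width: 0.004
```

```bash
python3 st.py wrist w10;python3 pj.py|tail -6
```

```text
box xyz mm [-55.3 -44.2 123.9] yaw -23.45 F box [0.1 0.  0.5] t 11.35
nr hinge [385. 415.]
nr up [385. 356.]
nr flat [385. 324.]
fr hinge [652. 415.]
fr up [701. 356.]
fr flat [675. 323.]
```

View pics/w10.png

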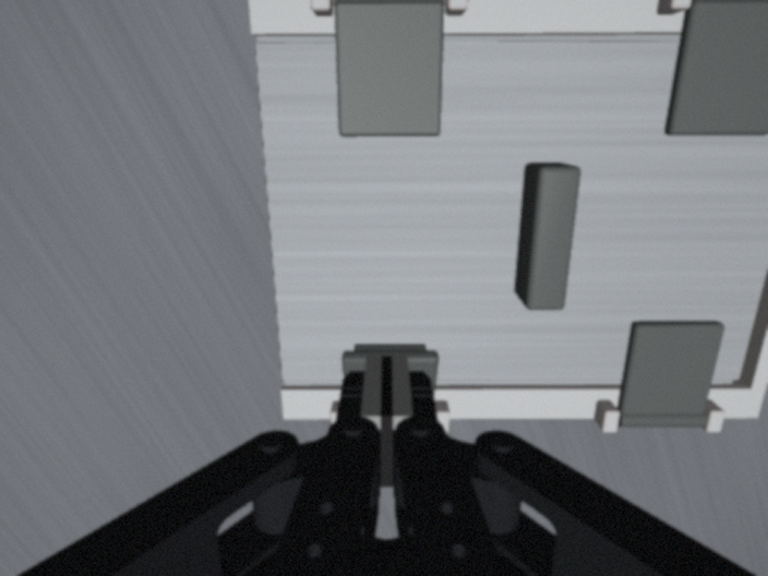

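FR is flat, with its tip at (677, 322). Now I'll press NR and retreat upward.

move_arm(claw=[0,0,0,0,0,0,0,0], dp=[[0,0,0.02],[0,0,0.02],[0,0,0.02],[0,0,0.02],[0,0,0.02],[0,0,0.015],[0,0,0],[0,0,0]], turn=[[0,0,0],[0,0,0],[0,0,0],[0,0,0],[0,0,0],[0,0,0],[0,0,0],[0,0,0]])

```text
clock: 12.07
position: [0.4986, -0.0116, 0.1005]
ee_rot: [0.979, -0.203, -0.0, 0.0]
ft_force: [-0.1, 1.2, 0.1]
grip_width: -0.001
```

move_arm(claw=[0,0,0,0,0,0,0,0], dp=[[0,0,-0.1],[0,0,-0.18],[0,0,-0.18],[0,0,-0.18],[0.1,0,-0.18],[0.1,0,0],[0,0,0],[0,0,0]], turn=[[0,0,0],[0,0,0],[0,0,0],[0,0,0],[0,0,0],[0,0,0],[0,0,0],[0,0,0]])

```text
clock: 12.73
position: [0.5359, -0.0276, 0.2649]
ee_rot: [0.979, -0.203, -0.0, -0.0]
ft_force: [-1.3, 0.5, -0.2]
grip_width: 0.005
```

```bash
python3 st.py wrist w11;python3 pj.py;python3 st.py side s11
```

```text
box xyz mm [-14.9 -43.7 264.9] yaw -23.46 F box [-1.4 -0.  -0.2] t 12.7333
nl hinge [320.  57.]
nl up [318. 123.]
nl flat [322. 132.]
fl hinge [506.  57.]
fl up [509. 123.]
fl flat [502. 132.]
nr hinge [329. 299.]
nr up [324. 255.]
nr flat [327. 240.]
fr hinge [489. 299.]
fr up [499. 254.]
fr flat [494. 240.]
box xyz mm [-15.8 -43.5 264.5] yaw -23.41 F box [ 0.3  0.3 -1.5] t 12.7833
```

View pics/w11.png

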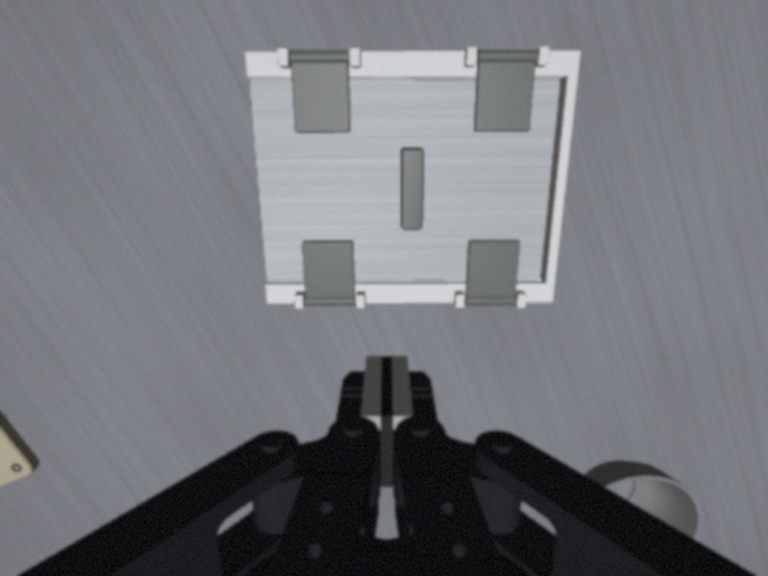

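View pics/s11.png

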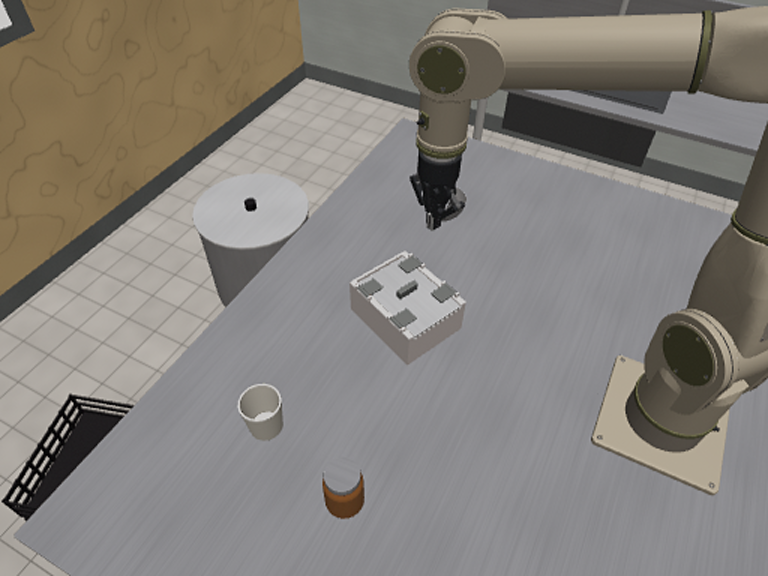

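```bash
python3 -c "
from workcell import manip
print(manip.hand_in())"
```

```text
the job is handed in; nothing more can be done
None
```

The spoon box is closed, and I handed the job in at about 12.8 s of the 51 s limit. With the fingers shut, I first pushed the lid home by its bar while all four tabs were up. I then pressed the tabs one at a time: near left, far left, far right, near right.

- **Lid:** it stopped hard at about 39 N along the slide, well above the 7 N of the ridge. That reading was on the fingertips at the end stop. In the last wrist picture the bar sits midway between the near and far tabs, within about half a millimetre of shut.
- **Tabs:** all four tips appear within about a pixel of where a flat tab should be, and the force had dropped to about zero after each press.
- **Bystanders:** in the last pictures the cup, jar and the visible part of the bowl stand upright. I never moved near them, but I did not measure their final positions. The gripper was clear of everything, about 265 mm above the worktop.
- **Disagreements:** my first bar position from the pictures was off by about 2 mm, and the lid looked slightly narrower than its stated 128 mm. Neither affected the result.

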